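Hold the hand microscope over the processor chip

TASK

Take the cordless hand microscope out of its holster, carry it across clear of the solder reels and the tall parts, and hold it centred over the large square chip of the processor board for inspection: upright, the flat sides of its housing parallel to the chip's edges, its clear hood about one centimetre above the chip. The microscope must not touch the boards or the reel stand, and the boards, the spray can, the flux bottle and the loose solder reel stay where they are. Finish holding it there, still and firmly gripped: do not put it down or let go.

Things in the scene. Friction and masses are not known exactly. Their poses are not given: they have to be found in the camera images.
- scope: the cordless hand microscope, about 0.17 kg, 136 mm long, standing nose down in the holster. Origin: centre of its flat lower rim (the nose); z up along it. From the nose: round clear hood and barrel, 34 mm across, to 42 mm; focus ring, 39 mm across, to 58 mm; cream housing 40 x 30 mm (along its x, y) to 136 mm, flat top. Grip the housing across its 30 mm (along y), from above
- scope_nose (a point): the origin of the microscope: centre of the lower rim of its clear hood
- holster: the microscope's holster, a grey block 58 x 58 mm with a 38.5 mm square pocket, on a dark steel foot 100 x 84 x 8 mm; its top is 46 mm above the bench and the nose of the microscope stands on the pocket's floor, 8 mm above the bench. Fixed. Origin: centre of its underside on the bench
- cpu_board: the processor board, a loose green board 100 x 90 mm (its x, y), its face 11.6 mm above the bench on spacers; the only one with a large square chip (28 x 28 mm, black, 3 mm thick, near the middle). Tall parts stand round the chip, none nearer than 30 mm to its centre, up to 40 mm above the bench. Origin: on the bench under the board's centre, z up
- chip_top (a point): centre of the top face of the large square chip, 14.6 mm above the bench; its x and y axes are parallel to the chip's edges and to the board's
- power_board: the power board, loose, same size as the processor board, with a transformer and capacitors up to 46 mm above the bench and only a small 12 mm chip. Origin: on the bench under its centre
- relay_board: the relay board, loose, same size, with a row of four black relays up to 28 mm above the bench and only small chips. Origin: on the bench under its centre
- reel_stand: the solder reel stand, fixed: grey foot 190 x 72 mm (along its x, y) with three reels on a level spindle along its x, between the holster and the boards; the reels reach 98 mm above the bench. Origin: centre of its underside on the bench
- spray_can: a loose spray can standing on the bench, 52 mm across, 188 mm tall with its red nozzle. Origin: centre of its underside
- flux_bottle: a loose amber bottle standing on the bench, 36 mm across, 98 mm tall. Origin: centre of its underside
- loose_reel: a loose reel of solder standing on its flange on the bench, 62 mm across, 44 mm tall. Origin: centre of its underside
Things that resemble listed ones, but are neither listed nor needed, are in the scene too. Leave any orange look-alike of the cpu_board alone.

How it is judged:
By the outcome, as a careful person would: the job done as asked, in the order asked, and still so for the second after the job is handed in, while the arm keeps its last pose, push and grip.
It also fails if it takes over 45 s, if anything falls off the work surface, if the arm or the gripper's body presses on something with over 40 N, if the wrist force passes 120 N, or if a joint passes its speed limit or range.

ROBOT

A 6-joint arm with a two-finger parallel gripper is mounted at the origin on the work surface. World frame = base frame: x ahead of the robot, y to its left, z up, the work surface at z = 0. Lengths are in mm, angles in rad, forces in N, time in s.
With the tool pointing down it reaches from about 350 to 775 mm from the base axis. Payload 7.3 kg.
Tool frame: the origin (TCP) lies on the mounting face of the last link; the fingertips stand 178 mm ahead of it and the grasp point (between the pads) lies 159 mm ahead of it; z points along the fingers, y is the line along which they close (so a half turn about z gives the same grasp; the last joint's range is limited). The gripper opens to 92 mm and grips with 3 to 60 N. Pads are 19 mm wide; open, the fingers measure 130 mm over their backs; the gripper's body (75 mm by 190 mm) begins 47 mm behind the grasp point.
Start: joints at [1.188, 0.342, 1.524, -0, 1.275, -0.146], TCP at [123.139, 510.357, 404.741] pointing down, gripper open.
Joint ranges: [-2.53, 2.53], [-0.77, 2.02], [0.04, 2.7], [-1, 4.14], [0.28, 2.66], [-3.11, 3.11]. Speed limits (rad/s): [2.57, 2.57, 3.14, 3.14, 3.14, 3.14].

INTERFACE

Orientations are given as [roll, pitch, yaw] about the fixed x, y, z axes, in that order (R = Rz(yaw) Ry(pitch) Rx(roll)).
In Python, from plant import bot, vision gives the robot as it stands. The module is installed in compiled form; this text tells all that it offers.
- The arm moves only by the tool creep_tool, called after ">>>" in YAML: its name, and indented under it one key for each argument. Schema: {"type":"object","properties":{"deltas":{"type":"array","items":{"type":"array","items":{"type":"number"},"minItems":5,"maxItems":5},"minItems":1,"maxItems":5},"only":{"type":"string"},"quiet":{"type":"boolean"},"lines":{"type":"string"}},"required":["deltas"],"additionalProperties":false}. deltas is a list of rows, 1 to 5 of them, each of 5 numbers: the finger opening in mm, then dx, dy, dz in mm, then a turn about the tool's z in rad; each row is the pose to reach, as a shift and turn from the pose commanded when the call began, along the tool's axes at that moment; what a row does not reach only later rows make up. A row lasts 1/8 s, in which the tool goes at most 62.5 mm and 0.188 rad, less where a joint would pass 70% of its speed; a pose out of reach is approached as far as the arm can. The fingers move at their own pace and stop on an object; the grip force is fixed at half the most. Time passes only in rows, so rows that do not move let the fingers close. The tool returns the time, the measured TCP pose, the force, the opening and the grip force at its end. only (a regular expression) keeps the lines of the reply that match it, lines (a string "A,B") keeps lines A to B, and quiet returns only ok. Input that does not fit is refused with a message, and nothing moves.
- bot.get_obs(): the state, without advancing time (a new reading comes with each control period).
- vision.capture(name): name is "scene" or "top" or "wrist"; returns a dict with "color" (384x512x3 uint8, red, green, blue), "K" (3x3 intrinsics, pixels), "R" (3x3) and "t" (3): a world point X has camera coordinates R X + t. Camera axes: x right, y down, z forward; pixel columns grow to the right and rows downward; lengths in mm; the calibration is good to about 2 mm. A picture is of the moment at which its call begins. There is no depth.
- bot.close_job(): hands the job in; it is judged then, once.
The state is a dict: "time": time; "joint_positions": joint angles; "dq": joint speeds; "tau": joint torques, N m; "tool_pos": TCP position; "tcp_rot": TCP orientation; "contact_force": force on the tool from outside, world axes, zero at the start; "moment": the same for the moment, N m; "grip_width": finger opening in mm; "finger_force": force on a finger pad.
Only numpy, scipy, OpenCV 4.12 (cv2) and the standard library are available. Lean on these libraries where they do the work, as an engineer would, in place of code of your own. Each camera call takes 0.05 s, during which the arm holds its last target. There are 200 camera calls.

## Working session

There is one attempt and no reset: what is moved stays moved. The work goes in short steps, Python scripts to look and compute and a tool call to move; the robot and the scene stay as the last step left them, time stands still between calls to the robot, and variables do not carry over. Pictures are saved under pics/ and viewed, at most 10 in all, crops included, and the job is handed in when it is done.

```bash
mkdir -p pics; python3 - <<'E'
from plant import bot, vision
import cv2
print(bot.get_obs())
for n in("scene","top"):
    d=vision.capture(n); cv2.imwrite(f"pics/{n}1.png",cv2.resize(d["color"][:,:,::-1],(800,600),interpolation=cv2.INTER_CUBIC)); print(n,d["K"].tolist(),d["R"].tolist(),d["t"].tolist())
E
```

```text
{'time': 0.0, 'joint_positions': array([ 1.18799762e+00,  3.42727049e-01,  1.52505582e+00,  2.13703142e-05,
        1.27539918e+00, -1.46005600e-01]), 'dq': array([-4.69260271e-04,  1.20516837e-03,  7.18726237e-06, -2.10116444e-04,
        5.43235530e-04,  4.73618639e-04]), 'tau': array([-2.60759180e-04, -4.31247175e+01, -2.44218546e+01,  7.16391834e-02,
        5.61482913e-02, -1.25706447e-04]), 'tool_pos': array([123.08132308, 510.21872577, 404.02895744]), 'tcp_rot': array([-3.14002314e+00, -2.51453971e-04,  2.90479311e+00]), 'contact_force': array([-0.67790772,  0.3394391 ,  0.13605546]), 'moment': array([-0.01566608, -0.02972796, -0.01204109]), 'finger_force': 0.0, 'grip_width': 91.64644529339577}
scene [[450.36310860391796, 0.0, 257.8485753682931], [0.0, 450.36310860391796, 192.15997426151574], [0.0, 0.0, 1.0]] [[0.34389109404452395, 0.9389063229341984, 0.013922362983462397], [0.6930090182656957, -0.243766359191442, -0.6784662576200571], [-0.633622455441154, 0.2429668267083631, -0.7344996290536783]] [-198.0597085687861, -354.60676285027455, 1503.4400418906605]
top [[441.3000885738797, 0.0, 257.59021229764835], [0.0, 441.3000885738797, 191.8293747120802], [0.0, 0.0, 1.0]] [[-0.026644375607493588, -0.9994183077780239, 0.02128669365114594], [-0.993163924480735, 0.024044754323032363, -0.11422464226063178], [0.11364636535547935, -0.024184620477815104, -0.9932268662162904]] [9.245891380447468, 570.97016564069, 999.5001763956094]
```

View pics/scene1.png

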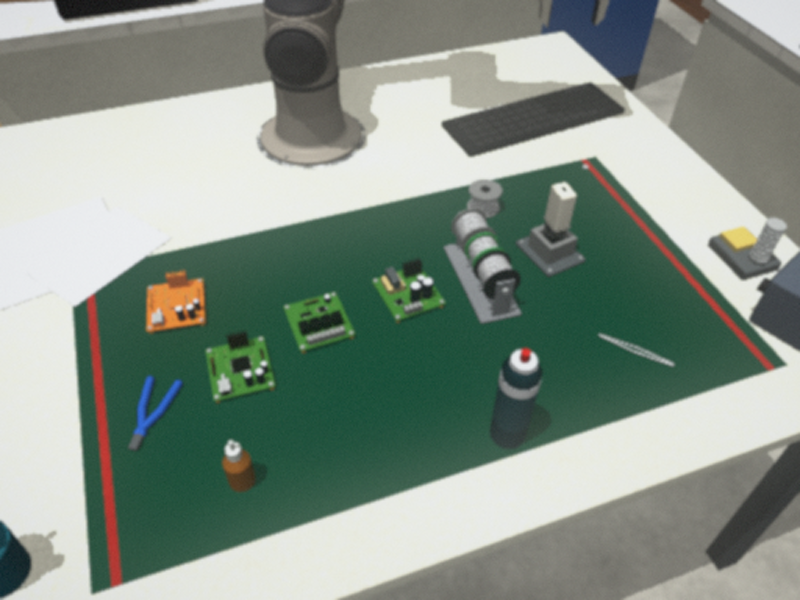

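View pics/top1.png

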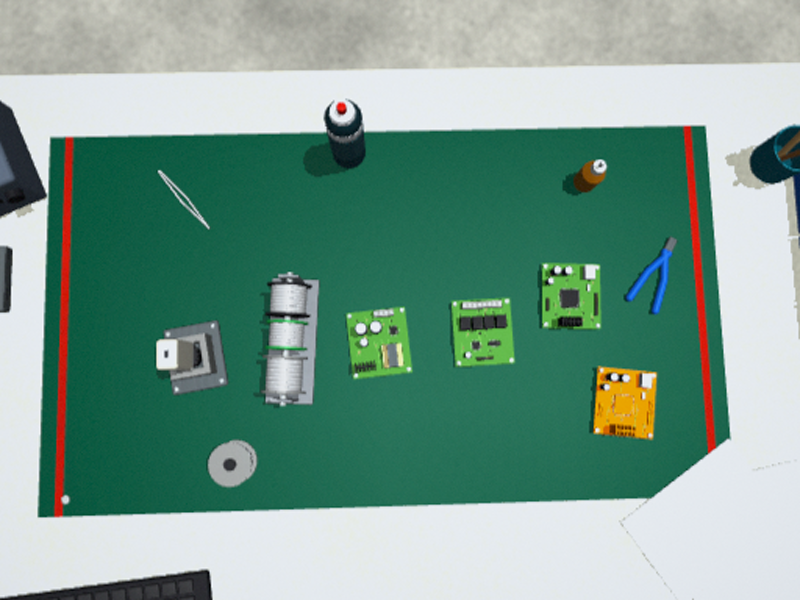

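The scene view shows the scope at (560,215) in its holster, the reel stand at (485,265), the loose reel at (485,195), and the CPU board at (240,368) with the orange look-alike at (175,305). In the top view the scope top is at (175,354), the foot at (197,357), and the chip at (569,298). I'll crop those areas for finer detail.

```bash
cat > h.py <<'E'
import numpy as np
from plant import bot, vision
def back(d,px,z):
    px=np.atleast_2d(px).astype(float)
    r=np.c_[px,np.ones(len(px))]@np.linalg.inv(d["K"]).T@d["R"]
    c=-d["R"].T@d["t"]
    return c+r*((z-c[2])/r[:,2])[:,None]
def proj(d,X):
    q=np.atleast_2d(X)@d["R"].T+d["t"]; q=q@d["K"].T; return q[:,:2]/q[:,2:]
E
python3 - <<'E'
from h import *
import cv2
T=vision.capture("top"); S=vision.capture("scene")
def crop(d,x,y,w,h,W=400,H=300): return cv2.resize(d["color"][y:y+h,x:x+w,::-1],(W,H),interpolation=cv2.INTER_CUBIC)
a=np.hstack([crop(T,90,195,64,48),crop(T,333,165,64,48)])
b=np.hstack([crop(S,322,110,64,48),crop(S,122,210,64,48)])
c=np.vstack([a,b])
cv2.imwrite("pics/c1.png",c)
# rough
s=1/1.5625
for n,p,z in(("scopetop",(175,354),144),("foot",(197,357),8),("chip",(569,298),14.6),("reels top",(287,340),98),("can",(341,106),188),("loose",(231,464),44)):
    print(n,back(T,np.array(p)*s,z).round(0))
E
```

```text
scopetop [[494. 298. 144.]]
foot [[494. 306.   8.]]
chip [[ 570. -261.   15.]]
reels top [[511. 158.  98.]]
can [[811.  72. 188.]]
loose [[339. 247.  44.]]
```

View pics/c1.png

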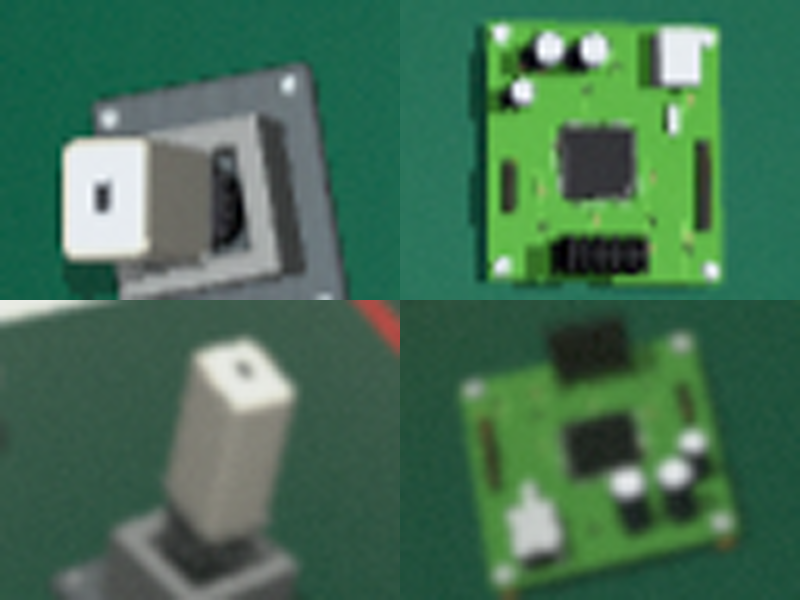

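The crops show the scope top face centred at about (106,199) in the upper-left crop, and the chip at (597,163) in the upper-right crop. The housing's long side runs roughly along world x. Next I'll segment both.

```bash
cat >> h.py <<'E'
import cv2
def rect(d,mask,z,roi):
    x,y,w,h=roi; m=np.zeros(mask.shape,np.uint8); m[y:y+h,x:x+w]=mask[y:y+h,x:x+w]
    n,l,st,_=cv2.connectedComponentsWithStats(m); k=1+np.argmax(st[1:,4])
    f=8; big=cv2.resize((l==k).astype(np.float32),None,fx=f,fy=f,interpolation=cv2.INTER_LINEAR)
    c=max(cv2.findContours((big>.5).astype(np.uint8),0,1)[0],key=cv2.contourArea)[:,0]
    X=back(d,(c+.5)/f-.5,z)[:,:2].astype(np.float32)
    return cv2.minAreaRect(X)
E
python3 - <<'E'
from h import *
T=vision.capture("top"); S=vision.capture("scene")
for n,d,sr,cr in(("top",T,(95,205,30,40),(350,175,35,30)),("scene",S,(345,112,30,24),(145,220,25,20))):
    g=d["color"].astype(int)
    mx=g.max(2)
    thr=225 if n=="top" else 190
    print(n,"scope",rect(d,(g.min(2)>thr).astype(np.uint8),144,sr))
    gr=(g[:,:,1]-g[:,:,0]<25)&(g[:,:,1]<110)
    print(n,"chip",rect(d,gr.astype(np.uint8),14.6,cr))
    bd=(g[:,:,1]-g[:,:,2]>50)
    print(n,"board",rect(d,cv2.morphologyEx(bd.astype(np.uint8),3,np.ones((9,9))),11.6,(340,160,60,60) if n=="top" else (125,205,60,55)))
W=vision.capture("wrist"); print(W["R"].round(3).tolist(),W["t"],W["K"][0,0], (-W["R"].T@W["t"]).round(0))
E
```

```text
top scope ((495.1691589355469, 309.25848388671875), (35.020530700683594, 24.217613220214844), 0.6106204390525818)
top chip ((570.1370849609375, -260.51495361328125), (30.922739028930664, 28.6209774017334), 88.63040924072266)
top board ((574.4012451171875, -265.18463134765625), (91.53490447998047, 103.83553314208984), 87.14737701416016)
scene scope ((499.51934814453125, 306.45184326171875), (38.14766311645508, 27.514760971069336), 1.4534039497375488)
scene chip ((573.1060791015625, -261.3578796386719), (29.36015510559082, 28.577037811279297), 88.95992279052734)
scene board ((575.4395751953125, -264.76239013671875), (92.31634521484375, 102.99376678466797), 87.2033462524414)
[[0.235, 0.972, -0.0], [0.936, -0.226, 0.27], [0.262, -0.064, -0.963]] [-524.82053615  -33.47056184  391.40695734] 322.92367582822123 [ 52. 528. 386.]
```

>>> creep_tool:
  deltas:
    - [92,-412,-110,0,-0.255]
    - [92,-412,-110,0,-0.255]
    - [92,-412,-110,0,-0.255]
    - [92,-412,-110,0,-0.255]
    - [92,-412,-110,0,-0.255]

```text
time: 0.98
tool_pos: [393.3, 363.3, 404.9]
tcp_rot: [3.141, 0.0, -3.123]
contact_force: [0.0, 0.6, 0.3]
grip_width: 91.8
finger_force: 0.0
```

>>> creep_tool:
  deltas:
    - [92,-103,-58,0,0]
    - [92,-103,-58,0,0]
    - [92,-103,-58,0,0]

```text
time: 1.35
tool_pos: [498.7, 306.1, 404.0]
tcp_rot: [-3.141, 0.0, -3.128]
contact_force: [-0.3, -0.3, -0.1]
grip_width: 91.7
finger_force: 0.0
```

```bash
python3 - <<'E'
from h import *
W=vision.capture("wrist"); np.savez("w1.npz",**W); cv2.imwrite("pics/w1.png",cv2.resize(W["color"][:,:,::-1],(800,600)))
o=bot.get_obs(); print(o["tool_pos"],o["tcp_rot"],o["joint_positions"])
E
```

```text
[496.95768919 307.32146844 404.05953704] [-3.14144028e+00 -1.02357140e-03 -3.12651805e+00] [ 4.22650118e-01  4.52348360e-01  1.35467175e+00  2.73365932e-04
  1.33557267e+00 -1.16328473e+00]
```

View pics/w1.png

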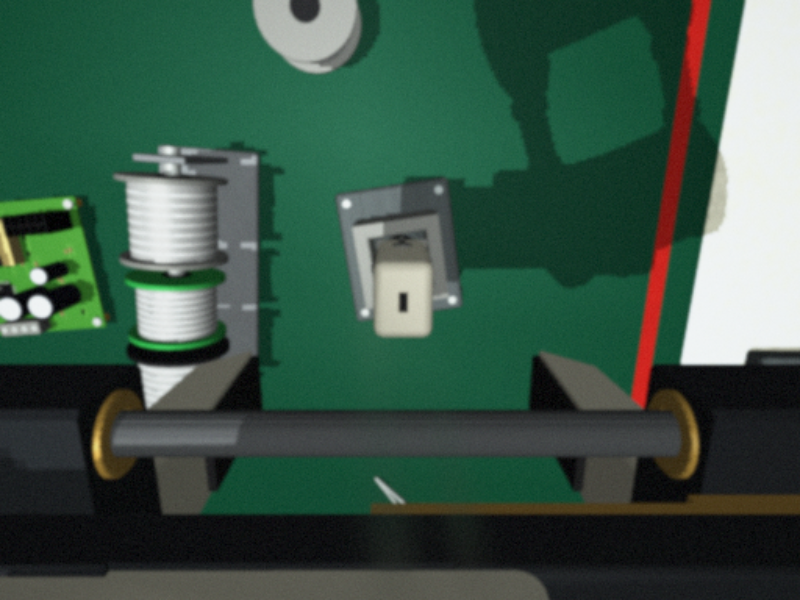

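The wrist view shows the scope top face at (374–433, 262–337), square to the fingers and centred between them. The reel stand is at left. I'll measure the face.

```bash
python3 - <<'E'
from h import *
W=np.load("w1.npz"); W={k:W[k] for k in W}
s=.64
print(back(W,(np.array([[375,263],[431,263],[432,335],[376,336]])+.5)*s-.5,144).round(1).tolist())
g=W["color"].astype(int)
for thr in (120,140,160,175):
  r=rect(W,((g.min(2)>thr)).astype(np.uint8),144,(230,150,60,75)); print(thr,r)
print(g[170:216:4,258].tolist(), g[152:172:2,258].tolist())
E
```

```text
[[474.3, 296.0, 144.0], [473.9, 323.2, 144.0], [510.9, 324.9, 144.0], [511.8, 296.6, 144.0]]
120 ((485.84161376953125, 311.38555908203125), (46.532875061035156, 51.385379791259766), 89.6265640258789)
140 ((492.84344482421875, 310.11602783203125), (37.10186004638672, 27.03681182861328), 0.15433737635612488)
160 ((492.77581787109375, 310.03863525390625), (35.38682174682617, 25.33230209350586), 0.20221024751663208)
175 ((493.13897705078125, 309.963134765625), (33.00637435913086, 23.627967834472656), 0.2502939701080322)
[[187, 187, 168], [211, 210, 193], [212, 210, 194], [214, 211, 193], [182, 180, 164], [25, 23, 27], [23, 23, 26], [58, 57, 55], [206, 204, 184], [202, 203, 185], [198, 199, 180], [159, 161, 143]] [[45, 44, 43], [45, 47, 43], [69, 73, 69], [99, 100, 94], [99, 100, 89], [98, 101, 91], [97, 95, 84], [110, 110, 99], [152, 152, 134], [187, 187, 168]]
```

>>> creep_tool:
  deltas:
    - [92,3.5,2.6,50,0]
    - [92,3.5,2.6,100,0]
    - [92,3.5,2.6,129,0]
    - [92,3.5,2.6,129,0]

```text
time: 1.9
tool_pos: [490.5, 311.7, 273.9]
tcp_rot: [-3.14, -0.005, -3.122]
contact_force: [-0.5, 0.5, 0.9]
grip_width: 91.7
finger_force: 0.0
```

>>> creep_tool:
  deltas:
    - [20,0,0,0,0]
    - [20,0,0,0,0]
    - [20,0,0,0,0]
    - [20,0,0,0,0]
    - [20,0,0,0,0]

```text
time: 2.52
tool_pos: [492.3, 310.9, 275.9]
tcp_rot: [3.141, 0.0, -3.124]
contact_force: [-0.7, -0.7, -0.5]
grip_width: 46.6
finger_force: 0.0
```

>>> creep_tool:
  deltas:
    - [20,0,0,0,0]
    - [20,0,0,0,0]
    - [20,0,0,0,0]
    - [20,0,0,0,0]
    - [20,0,0,0,0]

```text
time: 3.15
tool_pos: [492.2, 310.9, 275.6]
tcp_rot: [-3.142, -0.0, -3.123]
contact_force: [-0.3, -0.1, -2.3]
grip_width: 30.2
finger_force: 30.0
```

>>> creep_tool:
  deltas:
    - [20,0,0,-15,0]
    - [20,0,0,-45,0]
    - [20,0,0,-85,0]
    - [20,0,0,-120,0]
    - [20,0,0,-135,0]

```text
time: 3.78
tool_pos: [492.2, 311.0, 413.8]
tcp_rot: [3.14, 0.004, -3.123]
contact_force: [-0.1, -0.9, -3.3]
grip_width: 29.5
finger_force: 30.0
```

>>> creep_tool:
  deltas:
    - [20,0,0,0,0]
    - [20,0,0,0,0]

```text
time: 4.03
tool_pos: [492.0, 310.9, 409.2]
tcp_rot: [-3.141, -0.003, -3.123]
contact_force: [0.8, -0.1, -1.6]
grip_width: 29.3
finger_force: 30.0
```

```bash
python3 - <<'E'
from h import *
W=vision.capture("wrist"); S=vision.capture("scene")
cv2.imwrite("pics/w2.png",np.hstack([cv2.resize(W["color"][:,:,::-1],(400,300)),cv2.resize(S["color"][50:170,290:450,::-1],(400,300))]))
E
```

```text
(no output)
```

View pics/w2.png

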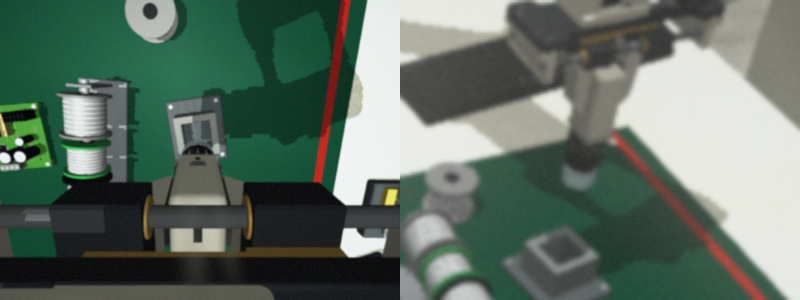

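The scope is lifted clear and firmly held, with its nose above the empty holster. Now I'll carry it over the reels.

>>> creep_tool:
  deltas:
    - [20,-4,-30,0,0]
    - [20,-10,-75,0,0]
    - [20,-16,-120,0,0]
    - [20,-22,-165,0,0]
    - [20,-28,-210,0,0]

```text
time: 4.75
tool_pos: [524.1, 100.1, 409.7]
tcp_rot: [3.142, -0.002, -3.123]
contact_force: [1.1, -0.0, -1.4]
grip_width: 29.8
finger_force: 30.0
```

>>> creep_tool:
  deltas:
    - [20,-7,-50,0,0]
    - [20,-14,-100,0,0]
    - [20,-21,-150,0,0]
    - [20,-28,-200,0,0]
    - [20,-32,-240,0,0]

```text
time: 5.38
tool_pos: [560.5, -139.9, 409.5]
tcp_rot: [3.141, -0.002, -3.124]
contact_force: [0.6, 0.3, -1.8]
grip_width: 29.6
finger_force: 30.0
```

>>> creep_tool:
  deltas:
    - [20,-3,-20,0,0]
    - [20,-5,-35,0,0]
    - [20,-5,-35,0,0]
    - [20,-5,-35,0,0]

```text
time: 5.88
tool_pos: [566.1, -171.6, 410.7]
tcp_rot: [3.141, -0.0, -3.122]
contact_force: [-1.0, 0.8, -1.9]
grip_width: 30.0
finger_force: 30.0
```

```bash
python3 - <<'E'
from h import *
W=vision.capture("wrist"); np.savez("w2.npz",**W); cv2.imwrite("pics/w3.png",cv2.resize(W["color"][:,:,::-1],(800,600)))
o=bot.get_obs(); print(o["tool_pos"],o["tcp_rot"])
E
```

```text
[ 566.0912322  -171.54722203  410.79786442] [ 3.14107122e+00 -3.19768846e-05 -3.12203003e+00]
```

View pics/w3.png

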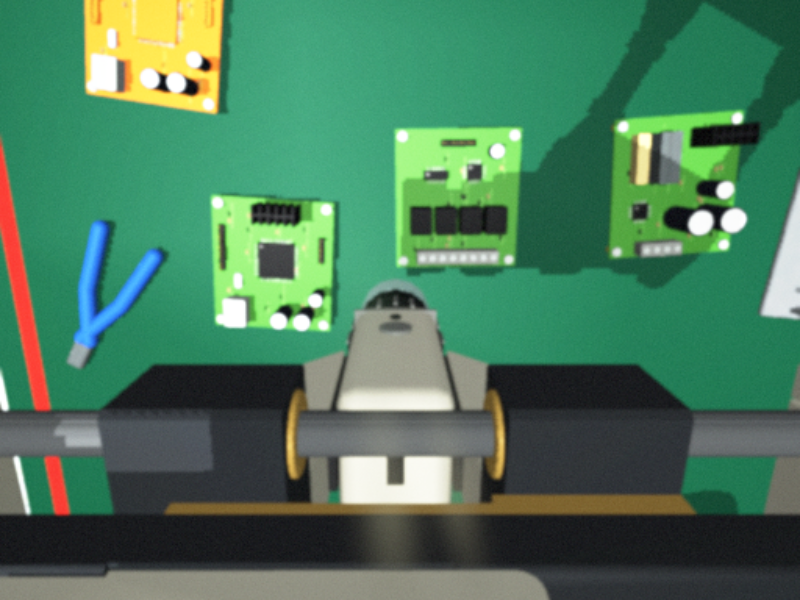

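The wrist view shows the chip at (277,260), with board corner pads at (217,203), (326,209) and (323,325). The hood tip shows at about (395,300).

```bash
python3 - <<'E'
from h import *
W=np.load("w2.npz"); W={k:W[k] for k in W}; g=W["color"].astype(int)
for t in(80,95,110):
    print("chip",rect(W,(g[:,:,1]<t).astype(np.uint8),14.6,(158,150,38,34)))
bd=(g[:,:,1]-g[:,:,2]>60)
print("board",rect(W,cv2.morphologyEx(bd.astype(np.uint8),3,np.ones((15,15))),11.6,(125,115,95,105)))
T=vision.capture("top"); h=T["color"].astype(int)
gr=(h[:,:,1]-h[:,:,0]<25)&(h[:,:,1]<110)
print("top chip",rect(T,gr.astype(np.uint8),14.6,(350,175,35,30)))
p=bot.get_obs()["tool_pos"]
nz=p[2]-275.7+8
a=np.linspace(0,2*np.pi,37)
q=np.c_[p[0]+17*np.cos(a),p[1]+17*np.sin(a),0*a+nz]
u=(proj(W,q)+.5)/.64-.5; print("pred rim",u.min(0),u.max(0),nz)
c=W["color"][165:215,215:290,::-1].copy(); c=cv2.resize(c,None,fx=8,fy=8,interpolation=cv2.INTER_CUBIC)
cv2.polylines(c,[(((proj(W,q)-[215,165])+.5)*8-.5).astype(np.int32)],True,(0,0,255),1)
x,y=p[:2]+0
b=np.array([[x+sx*20,y+sy*15,nz+zz] for zz in(58,136) for sx,sy in((1,1),(-1,1),(-1,-1),(1,-1))])
for k in(0,4): cv2.polylines(c,[(((proj(W,b[k:k+4])-[215,165])+.5)*8-.5).astype(np.int32)],True,(255,0,0),1)
cv2.imwrite("pics/n1.png",c)
E
```

```text
chip ((568.6642456054688, -261.67645263671875), (23.731449127197266, 25.295215606689453), 87.913330078125)
chip ((568.581298828125, -261.4715576171875), (26.090518951416016, 25.996810913085938), 86.91770935058594)
chip ((568.8873291015625, -261.69390869140625), (26.120702743530273, 26.945104598999023), 87.96107482910156)
board ((573.0675659179688, -265.3233642578125), (93.82847595214844, 103.9157943725586), 87.32119750976562)
top chip ((581.671630859375, -275.4972229003906), (73.89884948730469, 63.28953552246094), 75.71240997314453)
pred rim [361.42396307 275.02396334] [427.59453435 338.52317095] 143.16652543180777
```

View pics/n1.png

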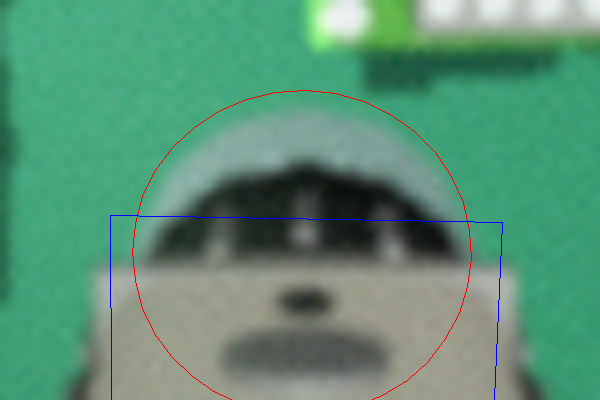

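>>> creep_tool:
  deltas:
    - [20,0,-30,0,0.02]
    - [20,0,-60,0,0.04]
    - [20,0,-82,0,0.06]
    - [20,0,-90,0,0.063]
    - [20,0,-90,0,0.063]

```text
time: 6.6
tool_pos: [567.7, -262.7, 410.5]
tcp_rot: [3.141, -0.0, 3.097]
contact_force: [-0.2, 0.2, -2.0]
grip_width: 29.8
finger_force: 30.0
```

>>> creep_tool:
  deltas:
    - [20,0,0,20,0]
    - [20,0,0,45,0]
    - [20,0,0,70,0]
    - [20,0,0,80,0]
    - [20,0,0,80,0]

```text
time: 7.22
tool_pos: [567.9, -262.1, 330.6]
tcp_rot: [3.141, -0.001, 3.098]
contact_force: [-0.8, 0.5, -2.2]
grip_width: 29.5
finger_force: 30.0
```

>>> creep_tool:
  deltas:
    - [20,0,0,0,0]
    - [20,0,0,0,0]
    - [20,0,0,0,0]

```text
time: 7.6
tool_pos: [567.8, -262.8, 331.3]
tcp_rot: [-3.141, 0.001, 3.097]
contact_force: [0.4, -0.8, -1.4]
grip_width: 29.9
finger_force: 30.0
```

```bash
python3 - <<'E'
from h import *
o=bot.get_obs(); p=o["tool_pos"]; print(p,o["tcp_rot"])
nz=p[2]-275.7+8
W=vision.capture("wrist");S=vision.capture("scene");T=vision.capture("top")
np.savez("w3.npz",**W);np.savez("s3.npz",**S);np.savez("t3.npz",**T)
u=proj(S,[p[0],p[1],nz])[0]; print(u, proj(T,[p[0],p[1],nz])[0])
x,y=(u-[40,30]).astype(int)
a=cv2.resize(S["color"][y:y+60,x:x+80,::-1],(800,600),interpolation=cv2.INTER_CUBIC)
t=np.linspace(0,2*np.pi,37)
def dr(X,col): cv2.polylines(a,[(((proj(S,X)-[x,y])+.5)*10-.5).astype(np.int32)],True,col,1)
for z,r in((0,17),(42,19.5),(58,19.5)): dr(np.c_[p[0]+r*np.cos(t),p[1]+r*np.sin(t),0*t+nz+z],(0,0,255))
cv2.imwrite("pics/s3.png",a); cv2.imwrite("pics/w4.png",cv2.resize(W["color"][:,:,::-1],(800,600)))
E
```

```text
[ 567.75170546 -262.81920599  331.31079893] [-3.14116421e+00  9.00052027e-04  3.09674751e+00]
[149.43761146 218.21039333] [370.69266689 188.98769717]
```

View pics/s3.png

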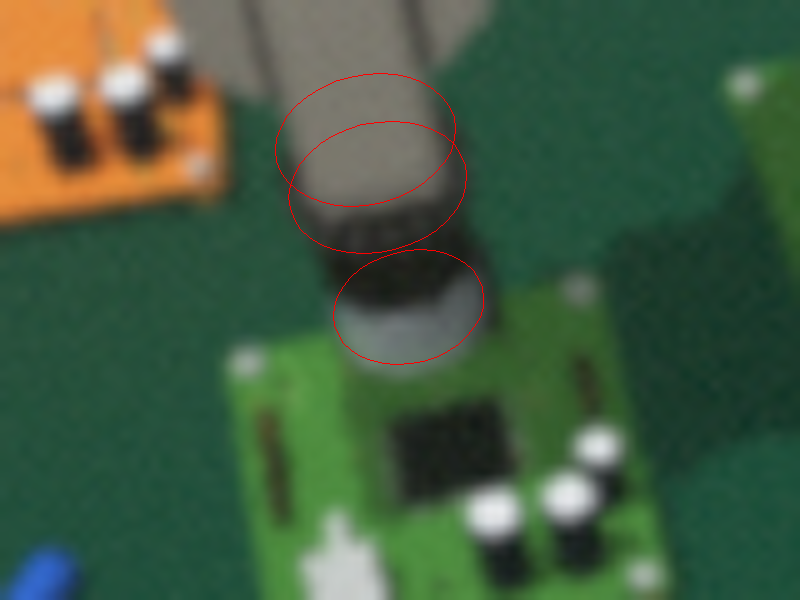

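View pics/w4.png

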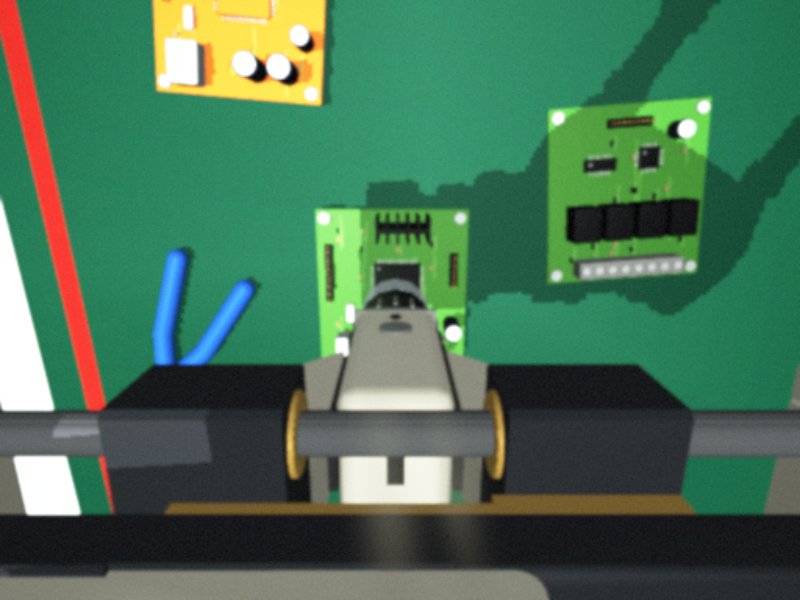

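Scene view: the hood at (408,330) sits above and behind the chip at (450,450), as expected at this height, and the housing sides run parallel to the board edges. Wrist view: the chip's front edge spans (376–423, 264), and the hood is centred at 394.5. Next I'll compute the remaining offset from the chip's edges and the board pads.

```bash
python3 - <<'E'
from h import *
W=dict(np.load("w3.npz")); g=W["color"].astype(int)
for r in(170,172,174,176): # chip columns
    row=g[r,225:290,1]; k=np.where(row<100)[0]+225; print(r,k.min() if len(k) else None,k[(k<275)].max())
print(g[160:180,255,1].tolist())
# front pads & board front edge
pads=[]
for roi in((198,130,18,18),(286,130,18,18)):
    x,y,w,h=roi; m=(g[y:y+h,x:x+w].min(2)>150); yy,xx=np.nonzero(m); c=(xx.mean()+x,yy.mean()+y); pads.append(back(W,c,11.6)[0])
pads=np.array(pads); print("pads",pads.round(1),"ang",np.degrees(np.arctan2(*(pads[1]-pads[0])[[1,0]])), pads.mean(0))
W2=dict(np.load("w2.npz")); g=W2["color"].astype(int); q=[]
for (cx,cy) in((217,203),(326,209),(323,325)):
    x,y=int(cx*.64)-6,int(cy*.64)-6; m=(g[y:y+13,x:x+13].min(2)>150); yy,xx=np.nonzero(m); q.append(back(W2,(xx.mean()+x,yy.mean()+y),11.6)[0])
q=np.array(q);print("w2 pads",q.round(1)); print(np.degrees(np.arctan2(q[1][0]-q[0][0],q[1][1]-q[0][1])),np.degrees(np.arctan2(q[2][1]-q[1][1],q[2][0]-q[1][0])))
print("chip front edge",back(W,[[240.5,169],[270.5,169]],14.6).round(1))
E
```

```text
170 240 268
172 240 268
174 240 268
176 240 268
[182, 174, 179, 170, 173, 174, 186, 174, 133, 69, 38, 32, 38, 38, 39, 41, 37, 43, 77, 106]
pads [[ 526.4 -303.4   11.6]
 [ 529.9 -222.7   11.6]] ang 87.53226855030968 [ 528.17093573 -263.04822476   11.6       ]
w2 pads [[ 526.3 -304.    11.6]
 [ 529.9 -223.5   11.6]
 [ 620.6 -227.6   11.6]]
2.556497859963174 -2.618188121767122
chip front edge [[ 555.2 -273.7   14.6]
 [ 556.4 -245.6   14.6]]
```

>>> creep_tool:
  deltas:
    - [20,0,1.3,8,0]
    - [20,0,1.3,18,0]
    - [20,0,1.3,28,0]
    - [20,0,1.3,36,0]
    - [20,0,1.3,39,0]

```text
time: 8.38
tool_pos: [567.7, -261.4, 290.8]
tcp_rot: [3.141, -0.001, 3.097]
contact_force: [-0.3, -0.2, -1.0]
grip_width: 29.5
finger_force: 30.0
```

>>> creep_tool:
  deltas:
    - [20,0,0,0,0]
    - [20,0,0,0,0]
    - [20,0,0,0,0]
    - [20,0,0,0,0]

```text
time: 8.88
tool_pos: [567.8, -261.5, 291.9]
tcp_rot: [-3.141, 0.0, 3.097]
contact_force: [-0.6, -0.5, -1.1]
grip_width: 29.7
finger_force: 30.0
```

```bash
python3 - <<'E'
from h import *
P=[];
for k in range(6):
    S=vision.capture("scene"); o=bot.get_obs(); P.append(np.r_[o["tool_pos"],o["tcp_rot"]%(2*np.pi),o["finger_force"]])
p=np.mean(P,0); print(p.round(3),np.std(P,0).round(2), o["dq"].round(3))
S1=dict(np.load("s3.npz"))
out=[]
T=vision.capture("top");W=vision.capture("wrist")
def ov(d,c,k):
    nz=p[2]-267.7
    a=cv2.resize(d["color"][c[1]:c[1]+60,c[0]:c[0]+80,::-1],(400,300),interpolation=cv2.INTER_CUBIC)
    return a
a=ov(S,(110,200),0)
b=ov(W,(215,140),0)
cv2.imwrite("pics/f1.png",np.hstack([a,b]))
E
```

```text
[ 567.769 -261.452  291.785    3.142    0.       3.097   29.997] [0.   0.01 0.06 0.   0.   0.   0.  ] [ 0.002  0.    -0.     0.001 -0.001  0.002]
```

View pics/f1.png

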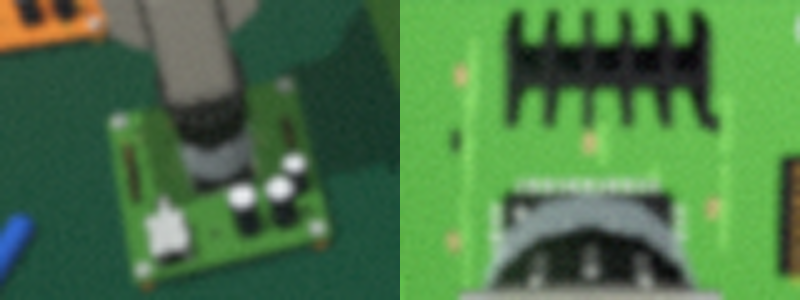

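The hood sits over the chip in both views: hood centre is at column 590 and chip centre at 587 in the wrist crop. The gap is about 9.5 mm, and everything is still. I'm handing in.

```bash
python3 -c "
from plant import bot
print(bot.close_job())"
```

```text
the job is handed in; nothing more can be done
None
```

The job is handed in with the microscope held still over the processor chip at a 30 N grip: centred to about 1–2 mm, upright, sides parallel to the chip's edges, hood about 9.5 mm above it. I saw no sign of contact with anything on the way.

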